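# Lock the sole foot into the bench jack

## Task

Take the sole foot (the long, shoe-shaped steel anvil) out of the wooden rack and fit it in the bench jack's bayonet socket: feel for the two slots, press it down against the spring, turn it a quarter turn clockwise and let it rise into its catch, so that it is left locked with its toe towards the robot. Never force it against the jack (no contact above 70 N, neither pushing nor against the stop), and leave the heel foot in the rack and the tins on the bench as they are.

Things in the scene. Friction and masses are not known exactly. Their poses are not given: they have to be found in the camera images.
- jack: Bench jack, fixed on the bench: round grey cast base 136 mm across, on it an upright bare-steel head 68 mm across with a bayonet socket in its top. Origin under its centre, z up along the socket's axis, x away from the robot. The head is clamped in the base at an angle that is NOT measured: its two slots lie along the jack's +y and -y only to within 0.5 rad either way.
- jack_mouth (a point): Centre of the socket's flat rim, on the axis, 80 mm above the bench. Bore 28 mm wide, 3 mm chamfer; two slots, one across from the other, 10 mm wide, out to 48 mm across, pass through the lip. A camera sees them; else feel: lugs ride on the flat rim under light pressure and drop in at the slots (0.05 rad play each way). In a slot, a spring stops the foot 6 mm down.
- jack_lip (a point): On the axis at the underside of the 12 mm lip, 68 mm above the bench. Below it lugs can turn clockwise only (from above), a quarter turn and 3 degrees, to a stop; there 4 mm deep catches are cut up into the lip. Lugs pass under it with their undersides 19 to 23 mm below the rim (23 is the floor). A spring follower pushes up on the spigot's end: 6 N at first touch, 15 N at the floor.
- sole_foot: The sole foot, steel, 0.3 to 0.55 kg, 104 mm high: a sole-shaped plate 160 mm long on a neck, collar (54 mm wide, 50 to 56 mm up) and spigot (26 mm wide, nose chamfer 6 mm). Origin at the centre of the spigot's lower end, z up, x to the toe. Origin above the bench: 58 mm with the lugs on the jack's rim, 52 resting on the spring, 35 to 39 pressed down, 43 locked.
- sole_foot_waist (a point): Where to grip the sole foot: middle of its plate's waist, on the axis, 96 mm above its origin. The plate is 16 mm thick (88 to 104 mm up); its sides are parallel here, 44 mm apart across y, from 22 mm before to 22 mm behind this point. The neck below is at most 38 mm wide.
- sole_foot_toe (a point): Toe end of the sole foot's plate: 88 mm along x from the foot's axis, 96 mm above its origin. The heel end is 70 mm from the axis on the other side.
- sole_foot_lugs (a point): On the sole foot's axis at the underside of its two lugs, 22 mm above its origin. The lugs stick out of the spigot along the foot's +x and -x, 42 mm over both, 8 mm wide, 7 mm high.
- rack: Wooden storage block, fixed on the bench, 124 x 256 mm at its foot board, 54 mm high, with two plain 46 mm holes 58 mm either side of its centre along its y. Origin under its centre. The sole foot and heel foot hang in it by their collars, origins 4 mm above the bench, toes roughly towards the robot; which hangs in which hole varies.
- heel_foot: The heel foot: the same shank and spigot, but a short rounded plate 66 mm long and 53 mm wide, 104 mm high. Origin at the centre of the spigot's lower end, z up. Stays in the rack.
- nail_tin: Bystander: open round tin of nails, 96 mm across, 41 mm high; origin under its centre.
- eyelet_tin: Bystander: small open round tin of eyelets, 50 mm across, 17 mm high; origin under its centre.

How it is judged:
On the way, in this order (a step that is already met when the one before it is completed fails the run):
1. the sole foot is lifted out of the rack (height (world z) of sole_foot above 0.06 m), for 0.1 s.
2. the sole foot is pressed down in the jack's socket until its lugs are below the lip (horizontal distance between sole_foot and jack below 0.004 m and z of sole_foot in the frame of jack below 0.04 m), for 0.1 s.
At the end, for the whole second after the job is handed in: The sole foot stands locked in the jack, at rest and let go: origin within 4 mm of the jack's axis and 40.8 to 45.5 mm above the bench (lugs sprung up into the catches), tilted less than 0.08 rad, toe 62 mm or more towards the jack's -x side (horizontal distance between sole_foot and jack below 0.004 m and z of sole_foot in the frame of jack between 0.0408 and 0.0455 m and angle between sole_foot's own z axis and vertical below 0.08 rad and x of sole_foot_toe in the frame of jack below -0.062 m and linear speed of sole_foot below 0.02 m/s and angular speed of sole_foot below 0.1 rad/s); the robot touches nothing.
It fails at once if the sole foot is forced against the jack with more than 70 N (contact force between sole_foot and jack above 70 N).
It fails at once if the heel foot is moved by more than 20 mm (distance of heel_foot from where it was at the start of the episode above 0.02 m).
It fails at once if a tin is moved by more than 20 mm (distance of any of nail_tin, eyelet_tin from where it was at the start of the episode above 0.02 m).
It also fails if it takes over 72 s, if anything falls off the work surface, if the arm or the gripper's body presses on something with over 40 N, if the wrist force passes 120 N, or if a joint passes its speed limit or range.

## Robot

A 6-joint arm with a two-finger parallel gripper is mounted at the origin on a cart in front of the work surface, level with it; the furniture and walls round the work are solid. World frame = base frame: x ahead of the robot, y to its left, z up, the work surface at z = 0. Lengths are in m, angles in rad, forces in N, time in s.
With the tool pointing down it reaches from about 0.425 to 0.95 m from the base axis. Payload 14.7 kg.
Tool frame: the origin (TCP) lies midway between the tips of the shut fingers; the grasp point (between the pads) lies 19 mm behind it (ctrl.grasp_offset is the distance from the TCP to the grasp point, in m); z points along the fingers, y is the line along which they close (so a half turn about z gives the same grasp; the last joint's range is limited). The gripper opens to 85 mm and grips with 20 to 120 N. Pads are 22 mm wide; open, the fingers measure 114 mm over their backs; the gripper's body (76 mm by 85 mm) begins 54 mm behind the grasp point. The pads swing forward as they close: fully open they stand 13 mm farther back than shut.
Start: joints at [1.245, 0.48, 1.596, -0, 1.065, -0.047], TCP at [0.179, 0.625, 0.231] pointing down, gripper open.
Joint ranges: [-2.75, 2.75], [-0.82, 2.05], [0.23, 2.67], [-1.56, 4.7], [0.09, 2.69], [-2.92, 2.92]. Speed limits (rad/s): [1.89, 1.89, 2.39, 3.01, 3.01, 3.01].

## Interface

Orientations are given as a 3x3 rotation matrix whose columns are the frame's x, y, z axes.
In Python, from workcell import ctrl gives the robot as it stands.
- The arm moves only by the tool shift_gripper, called after "Request:" by a JSON object that holds its "method" and its "body", one argument or row to a line. Schema: {"type":"object","properties":{"segments":{"type":"array","items":{"type":"array","prefixItems":[{"type":"array","items":{"type":"number"},"minItems":3,"maxItems":3},{"type":"array","items":{"type":"number"},"minItems":3,"maxItems":3},{"type":"number"}],"minItems":3,"maxItems":3},"minItems":1,"maxItems":20},"clamp_n":{"type":"number"},"only":{"type":"string"},"quiet":{"type":"boolean"},"lines":{"type":"string"}},"required":["segments"],"additionalProperties":false}. segments is a list of rows, 1 to 20 of them, each written [[dx, dy, dz], [rx, ry, rz], opening]: dx, dy, dz in fractions of the full range, 1 being 0.5 m, then a rotation vector rx, ry, rz in shares of pi/2 rad (1.0 is pi/2 rad), then the opening from 0.0 (shut) to 1.0 (fully open); each row is the pose to reach, as a shift and turn from the pose commanded when the call began, along the tool's axes at that moment; what a row does not reach only later rows make up. A row lasts 1/8 s, in which the tool goes at most 0.0625 m and 0.188 rad, less where a joint would pass 70% of its speed; a pose out of reach is approached as far as the arm can. The fingers move at their own pace and stop on an object; clamp_n is the grip in N (left out, the last holds). Time passes only in rows, so rows that do not move let the fingers close. The tool returns the time, the measured TCP pose, the force, the opening and the grip force at its end. only (a regular expression) keeps the lines of the reply that match it, lines (a string "A,B") keeps lines A to B, and quiet returns only ok. A shift or turn number past 1, either way, is cut back to 1. Input that does not fit is refused with a message, and nothing moves.
- ctrl.sense(): the state, without advancing time (a new reading comes with each control period).
- ctrl.read_camera(name): name is "scene" or "top" or "wrist"; returns (picture, depth): 384x512x3 uint8, red, green, blue; 384x512 float32, m along the optical axis (not along the pixel's ray), 0 where there is no reading.
- ctrl.camera_model(name): a dict with "camera_matrix" (3x3 intrinsics, pixels), "k1" (the pictures are not rectified: a ray, as slopes to the right and down, at radius r is drawn at 1 + k1 r^2 times it, then the intrinsics apply), "origin" and "orientation" of the camera in the world. Camera axes: x right, y down, z forward; pixel columns grow to the right and rows downward; lengths in m; the calibration is good to about 2 mm. A picture is of the moment at which its call begins: read the wrist's pose just before it. camera_model takes no time and is no camera call; for the wrist camera it gives the pose at the moment of the call.
- ctrl.sign_off(): hands the job in; it is judged then, once.
The state is a dict: "clock": time; "joint_pos": joint angles; "joint_velocities": joint speeds; "tau": joint torques, N m; "tcp_pos": TCP position; "tool_rot": TCP orientation; "wrist_force": force on the tool from outside, world axes, zero at the start; "ft_torque": the same for the moment, N m; "width": opening from 0.0 (shut) to 1.0 (fully open); "finger_force": force on a finger pad.
Only numpy, scipy, OpenCV 4.12 (cv2) and the standard library are available. Lean on these libraries where they do the work, as an engineer would, in place of code of your own. Each camera call takes 0.05 s, during which the arm holds its last target. There are 200 camera calls.

## Working session

There is one attempt and no reset: what is moved stays moved. The work goes in short steps, Python scripts to look and compute and a tool call to move; the robot and the scene stay as the last step left them, time stands still between calls to the robot, and variables do not carry over. Pictures are saved under pics/ and viewed, at most 10 in all, crops included, and the job is handed in when it is done.

```bash
mkdir -p pics; cat > h.py <<'E'
import numpy as np, cv2
from workcell import ctrl
def ray(m,u,v):
    K=np.array(m["camera_matrix"]);x=(u-K[0,2])/K[0,0];y=(v-K[1,2])/K[1,1]
    rd=np.hypot(x,y);r=rd
    for _ in range(20): r=rd/(1+m["k1"]*r*r)
    s=r/rd if rd>0 else 1
    return np.array([x*s,y*s,1.])
def pt(m,u,v,z=None,d=None):
    o=np.array(m["origin"]);R=np.array(m["orientation"]);w=R@ray(m,u,v)
    return o+w*(d if d else (z-o[2])/w[2])
def tool(dw):
    return np.array(ctrl.sense()["tool_rot"]).T@np.array(dw)
E
python3 - <<'E'
from h import *
for n in ("top","scene"):
    m=ctrl.camera_model(n);p,d=ctrl.read_camera(n);np.savez(n,p=p,d=d);print(n,m)
    cv2.imwrite(f"pics/{n}0.png",cv2.resize(p[:,:,::-1],(800,600)))
s=ctrl.sense();print(s)
E
```

```text
top {'camera_matrix': array([[366.6391116 ,   0.        , 255.2801449 ],
       [  0.        , 366.6391116 , 187.69090099],
       [  0.        ,   0.        ,   1.        ]]), 'k1': -0.05090549856239065, 'origin': array([0.49779404, 0.05078382, 1.00709649]), 'orientation': array([[ 0.02267697, -0.9993326 ,  0.02863758],
       [-0.99890224, -0.02147418,  0.04163153],
       [-0.04098877, -0.02955022, -0.99872254]])}
scene {'camera_matrix': array([[477.25074703,   0.        , 250.80669143],
       [  0.        , 477.25074703, 193.01912173],
       [  0.        ,   0.        ,   1.        ]]), 'k1': -0.20506907646344613, 'origin': array([ 0.08142194, -0.76227956,  0.95022912]), 'orientation': array([[ 0.89311273, -0.29518464,  0.33943435],
       [-0.44949752, -0.61476544,  0.64808597],
       [ 0.01736748, -0.73138873, -0.68173961]])}
{'clock': 0.1, 'joint_pos': array([ 1.24539759e+00,  4.80748062e-01,  1.59679492e+00, -1.42607800e-05,
        1.06509774e+00, -4.66125021e-02]), 'joint_velocities': array([ 0.00020005, -0.00150532,  0.00082303, -0.00036373,  0.00113313,
        0.00047166]), 'tau': array([ 1.93795255e-03, -9.52261662e+01, -4.31046331e+01, -2.21308014e-04,
        5.07237462e-03,  7.59167705e-06]), 'tcp_pos': array([0.17875055, 0.62456688, 0.23075618]), 'tool_rot': array([[-9.61392057e-01,  2.75182137e-01, -3.23233658e-04],
       [ 2.75182324e-01,  9.61391541e-01, -9.97061660e-04],
       [ 3.63805467e-05, -1.04751535e-03, -9.99999451e-01]]), 'wrist_force': array([-0.16535291,  0.35181784,  0.43072963]), 'ft_torque': array([ 0.03452022,  0.01284736, -0.01656325]), 'finger_force': 0.0, 'width': 0.9985940542176799}
```

View pics/top0.png

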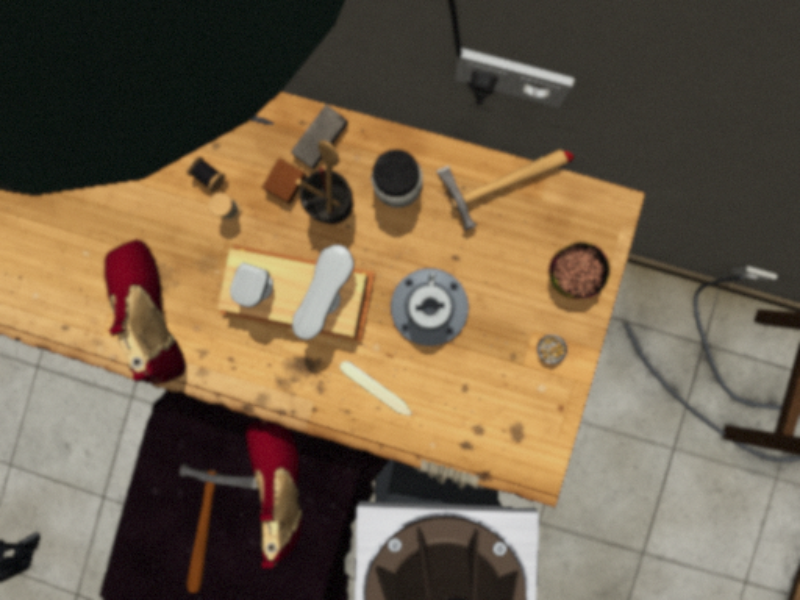

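The top view shows the jack at about (430,306), the sole foot from (340,255) to (308,330), the heel foot at (250,285), and the tins at (579,270) and (551,350). I'll enlarge the jack and foot.

```bash
python3 - <<'E'
from h import *
p=np.load("top.npz")["p"];c=p[148:228,135:305]
c=cv2.resize(c,None,fx=4.7,fy=4.7,interpolation=cv2.INTER_CUBIC)
cv2.imwrite("pics/crop1.png",c[:,:,::-1]);print(c.shape)
E
```

```text
(376, 799, 3)
```

View pics/crop1.png

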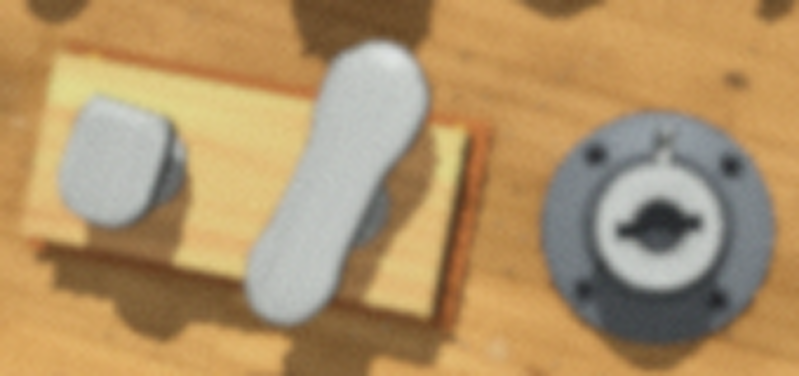

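The crop shows the sole foot's wide end at (378,70), its narrow end at (285,295), and the jack's slots at (620,230) and (700,222). I'll measure with the depth image.

```bash
python3 - <<'E'
from h import *
m=ctrl.camera_model("top");f=np.load("top.npz");p,d=f["p"],f["d"]
def cloud(u0,u1,v0,v1):
    P=[];
    for v in range(v0,v1):
        for u in range(u0,u1):
            if d[v,u]>0: P.append(pt(m,u,v,d=d[v,u]))
    return np.array(P)
C=cloud(135,235,148,228)
P=C[(C[:,2]>0.095)&(C[:,2]<.125)]
# split sole/heel by y
C2=[pt(m,135+370/4.7,148+180/4.7,z=.108),pt(m,135+118/4.7,148+160/4.7,z=.108)]
lab=np.argmin([np.linalg.norm(P[:,:2]-c[:2],axis=1) for c in C2],axis=0)
S=P[lab==0];H=P[lab==1];print(len(S),len(H),np.median(S[:,2]),np.median(H[:,2]),"heel ctr",(H.max(0)+H.min(0))/2)
c=S[:,:2].mean(0);u=np.linalg.svd(S[:,:2]-c)[2][0];
if u[0]>0:u=-u
t=(S[:,:2]-c)@u;w=(S[:,:2]-c)@np.array([-u[1],u[0]])
print("dir to robot",u,np.arctan2(u[1],u[0]),"mean",c,"ext",t.min(),t.max())
for a in np.arange(-.09,.09,.008):
    k=(t>=a)&(t<a+.008)
    if k.sum()>2:print(round(a+.004,3),round(np.ptp(w[k]),4),round((w[k].max()+w[k].min())/2,4))
B=C[(C[:,2]>.04)&(C[:,2]<.07)];r=cv2.minAreaRect(B[:,:2].astype(np.float32)*1000);print("rack",r)
J=cloud(245,305,165,225);R=J[(J[:,2]>.07)&(J[:,2]<.09)]
print("jack rim",cv2.minEnclosingCircle(R[:,:2].astype(np.float32)*1000),np.median(R[:,2]))
for q in [(657,228),(659,228)]:print(pt(m,135+q[0]/4.7,148+q[1]/4.7,z=.08))
a=pt(m,135+620/4.7,148+231/4.7,z=.08);b=pt(m,135+699/4.7,148+222/4.7,z=.08);print(a,b,np.arctan2(*(a-b)[1::-1]))
b=J[(J[:,2]>.01)&(J[:,2]<.06)];print("base",cv2.minEnclosingCircle(b[:,:2].astype(np.float32)*1000),np.median(b[:,2]))
E
```

```text
1200 531 0.10894577945195383 0.10902454025502795 heel ctr [0.53373161 0.32967497 0.105192  ]
dir to robot [-0.91156775  0.41114989] 2.717877502301336 mean [0.52588551 0.20927466] ext -0.07639328067247539 0.08221996890028747
-0.078 0.0185 0.0
-0.07 0.0388 -0.0003
-0.062 0.0517 -0.0
-0.054 0.0556 -0.0006
-0.046 0.0556 -0.0005
-0.038 0.0565 -0.0016
-0.03 0.0542 -0.0009
-0.022 0.0497 -0.0006
-0.014 0.0441 -0.0008
-0.006 0.044 -0.0012
0.002 0.0423 -0.0007
0.01 0.0431 -0.0004
0.018 0.0429 -0.0006
0.026 0.0431 -0.0008
0.034 0.0438 -0.001
0.042 0.0463 -0.0005
0.05 0.0492 -0.0005
0.058 0.0476 -0.0002
0.066 0.0449 -0.0012
0.074 0.0368 -0.0015
0.082 0.0225 -0.0021
rack ((525.2525024414062, 273.81512451171875), (239.0810089111328, 104.22562408447266), 80.20347595214844)
jack rim ((505.4111328125, 39.15114212036133), 33.874488830566406) 0.07999167798550755
[0.50316306 0.03963855 0.08      ]
[0.50318704 0.03856552 0.08      ]
[0.50110647 0.05946958 0.08      ] [0.50688516 0.01718767 0.08      ] 1.7066253232545376
base ((505.4322204589844, 39.05156326293945), 67.63575744628906) 0.015434707750142107
```

The parallel waist is centred at t≈+0.011. That puts the wide end 88 mm from the axis, so the toe points away from the robot, contrary to the description. The rack-hole position agrees with this. I'll hover over the foot and check with the wrist camera.

Units first: shifts go in shares of 0.5 m and turns go in shares of pi/2 rad. So -0.436 m is -0.872, -0.302 m is -0.604, 0.146 rad is 0.0929.

Request:
{"method": "shift_gripper", "body": {
  "segments": [
    [[-0.872, -0.604, 0], [0, 0, 0.0929], 1],
    [[-0.872, -0.604, 0], [0, 0, 0.0929], 1],
    [[-0.872, -0.604, 0], [0, 0, 0.0929], 1],
    [[-0.872, -0.604, 0], [0, 0, 0.0929], 1],
    [[-0.872, -0.604, 0], [0, 0, 0.0929], 1],
    [[-0.872, -0.604, 0], [0, 0, 0.0929], 1],
    [[-0.872, -0.604, 0], [0, 0, 0.0929], 1],
    [[-0.872, -0.604, 0], [0, 0, 0.0929], 1],
    [[-0.872, -0.604, 0], [0, 0, 0.0929], 1],
    [[-0.872, -0.604, 0], [0, 0, 0.0929], 1],
    [[-0.872, -0.604, 0], [0, 0, 0.0929], 1],
    [[-0.872, -0.604, 0], [0, 0, 0.0929], 1]
  ]
}}

```text
clock: 1.6
tcp_pos: [0.5142, 0.2154, 0.2313]
tool_rot: [[-0.912, 0.411, -0.0], [0.411, 0.912, 0.0], [0.0, -0.0, -1.0]]
wrist_force: [-0.1, 0.2, 0.1]
width: 0.999
finger_force: 0.0
```

```bash
python3 - <<'E'
from h import *
m=ctrl.camera_model("wrist");p,d=ctrl.read_camera("wrist");np.savez("w1",p=p,d=d);print(m)
cv2.imwrite("pics/w1.png",cv2.resize(p[:,:,::-1],(800,600)))
E
```

```text
{'camera_matrix': array([[301.93986216,   0.        , 256.69004038],
       [  0.        , 301.93986216, 191.86350132],
       [  0.        ,   0.        ,   1.        ]]), 'k1': -0.05174645115593766, 'origin': array([0.44862275, 0.24596982, 0.37371587]), 'orientation': array([[ 4.10812566e-01,  8.73997250e-01,  2.59541602e-01],
       [ 9.11719699e-01, -3.93666777e-01, -1.17446407e-01],
       [-4.74930843e-04,  2.84877652e-01, -9.58563768e-01]])}
```

View pics/w1.png

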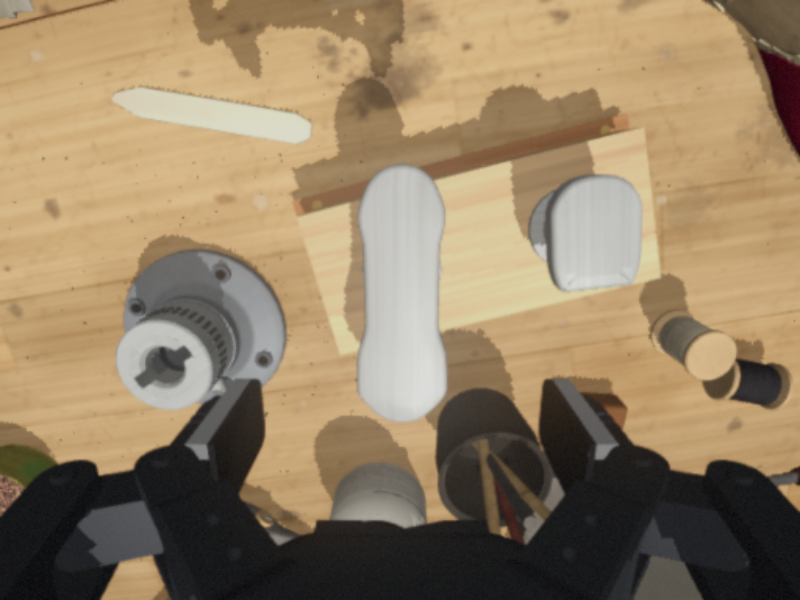

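The wrist view shows the sole plate running from (402,165) near the robot to (402,420) at its wide end. The jack rim is at (165,365), with slots at (143,378) and (186,352). I'll measure it.

```bash
python3 - <<'E'
from h import *
f=np.load("w1.npz");p,d=f["p"],f["d"];m=ctrl.camera_model("wrist")
def cloud(u0,u1,v0,v1):
    return np.array([np.r_[pt(m,u,v,d=d[v,u]),u,v] for v in range(v0,v1) for u in range(u0,u1) if d[v,u]>0])
C=cloud(215,300,95,280);S=C[(C[:,2]>.101)&(C[:,2]<.116)]
print("z",np.median(S[:,2]))
c=S[:,:2].mean(0);u=np.linalg.svd(S[:,:2]-c,full_matrices=False)[2][0]
if u[0]>0:u=-u
t=(S[:,:2]-c)@u;w=(S[:,:2]-c)@np.array([-u[1],u[0]])
print(c,u,np.arctan2(u[1],u[0]),t.min(),t.max())
for a in np.arange(-.09,.09,.006):
    k=(t>=a)&(t<a+.006)
    if k.sum()>2:print(round(a+.003,3),round(np.ptp(w[k]),4),round((w[k].max()+w[k].min())/2,4))
J=cloud(70,150,195,270);R=J[(J[:,2]>.074)&(J[:,2]<.09)]
cc,r=cv2.minEnclosingCircle(R[:,:2].astype(np.float32)*1000);print("rim",cc,r,np.median(R[:,2]))
c0=np.array(cc)/1000
# slot: dark region outside bore radius 14..24 mm on plane z=.08
ang=np.radians(np.arange(0,360,4));g=cv2.cvtColor(p,cv2.COLOR_RGB2GRAY)
L=J;rr=[];
dep=L[L[:,2]<.074];q=[pt(m,a,b,z=.08)[:2]-c0 for a,b in dep[:,3:]];q=np.array(q)
rad=np.linalg.norm(q,axis=1);th=np.degrees(np.arctan2(q[:,1],q[:,0]))
k=(rad>.017)&(rad<.025);print("slot pts",np.round(np.sort(th[k]),0))
for a,b in [(143,378),(186,352)]:
    x=pt(m,a*.64,b*.64,z=.08)[:2];print(x,np.degrees(np.arctan2(*(x-c0)[::-1])))
y,x=195,70
cv2.imwrite("pics/jack1.png",cv2.resize(p[y:y+75,x:x+85,::-1],None,fx=7,fy=7,interpolation=cv2.INTER_CUBIC))
E
```

```text
z 0.10865142733525818
[0.5191689  0.21391212] [-0.91221179  0.40971898] 2.719446676504546 -0.08279957214226775 0.07538141946468767
-0.081 0.025 0.0001
-0.075 0.0407 0.0001
-0.069 0.0496 -0.0003
-0.063 0.0561 0.0001
-0.057 0.0559 0.0001
-0.051 0.0557 0.0001
-0.045 0.0554 0.0001
-0.039 0.0551 0.0
-0.033 0.0528 0.0001
-0.027 0.0486 0.0
-0.021 0.0455 -0.0005
-0.015 0.0432 -0.0005
-0.009 0.044 -0.0
-0.003 0.0439 0.0
0.003 0.0436 -0.0
0.009 0.0432 -0.0
0.015 0.0429 -0.0
0.021 0.0425 -0.0001
0.027 0.0443 -0.0001
0.033 0.0457 -0.0001
0.039 0.0472 -0.0001
0.045 0.0488 -0.0001
0.051 0.0484 -0.0001
0.057 0.0464 -0.0
0.063 0.0409 -0.0001
0.069 0.0354 -0.0001
0.075 0.0233 -0.0001
rim (504.13104248046875, 41.061920166015625) 34.628273010253906 0.07984911191224159
slot pts [-95. -94. -93. -91. -91. -90. -90. -88. -87. -85. -84. -82. -81. -80.
 -79. -77. -77. -75. -73. -72. -70. -70.  85.  86.  86.  87.  87.  88.
  88.  89.  90.  90.  90.  91.  92.  93.  93.  94.  94.  94.  95.  96.
  96.  97.  97.  98.  98.  99.  99. 100. 100. 101. 101. 102. 103. 103.
 104. 104. 105. 105. 105. 107. 107. 107. 107. 109. 109. 109. 109. 111.
 111. 112. 114.]
[0.50628243 0.02281408] -83.27598457069838
[0.50198192 0.06141907] 96.02644238092105
```

View pics/jack1.png

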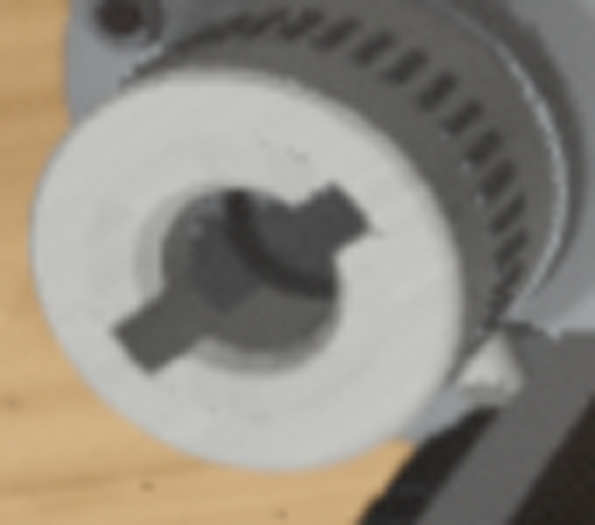

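```bash
python3 - <<'E'
from h import *
m=ctrl.camera_model("wrist")
g=lambda a,b:pt(m,70+a/7-.43,195+b/7-.43,z=.08)[:2]
a,b=g(131,352),g(351,208);print(a,b,(a+b)/2,np.linalg.norm(a-b),np.degrees(np.arctan2(*(b-a)[::-1])))
# slot sides angle
for q in [((113,330),(185,282)),((150,373),(210,335)),((290,210),(333,185)),((335,255),(370,232))]:
    x,y=g(*q[0]),g(*q[1]);print(np.degrees(np.arctan2(*(y-x)[::-1])))
E=[g(*q) for q in [(32,220),(462,300),(200,68),(270,470),(60,140),(100,400),(440,210),(410,440)]]
print(cv2.fitEllipse(np.float32(E)*1000))
E
```

```text
[0.50779322 0.01746406] [0.50130094 0.0626986 ] [0.50454708 0.04008133] 0.0456980628451473 98.16758037977884
98.38361076086703
97.53811813845137
95.33675248910214
98.47774841439774
((504.7162780761719, 41.37259292602539), (67.35226440429688, 68.75536346435547), 105.98628234863281)
```

Scaled: -0.1641 m is -0.3282, -0.0636 m is -0.1272, 1.009 rad is 0.6423.

Request:
{"method": "shift_gripper", "body": {
  "segments": [
    [[-0.1272, -0.3282, 0], [0, 0, 0.6423], 1],
    [[-0.1272, -0.3282, 0], [0, 0, 0.6423], 1],
    [[-0.1272, -0.3282, 0], [0, 0, 0.6423], 1],
    [[-0.1272, -0.3282, 0], [0, 0, 0.6423], 1],
    [[-0.1272, -0.3282, 0], [0, 0, 0.6423], 1],
    [[-0.1272, -0.3282, 0], [0, 0, 0.6423], 1],
    [[-0.1272, -0.3282, 0], [0, 0, 0.6423], 1],
    [[-0.1272, -0.3282, 0], [0, 0, 0.6423], 1],
    [[-0.1272, -0.3282, 0], [0, 0, 0.6423], 1]
  ]
}}

```text
clock: 2.78
tcp_pos: [0.5052, 0.0391, 0.2313]
tool_rot: [[-0.138, 0.99, -0.0], [0.99, 0.138, -0.0], [0.0, -0.0, -1.0]]
wrist_force: [-0.5, -0.4, -0.6]
width: 1.001
finger_force: 0.0
```

```bash
python3 - <<'E'
from h import *
m=ctrl.camera_model("wrist");p,d=ctrl.read_camera("wrist");np.savez("w2",p=p,d=d);import pickle;pickle.dump((m,ctrl.sense()),open("w2.pkl","wb"))
c=pt(m,0,0,z=.08)
# crop about the projection of jack
best=min(((np.linalg.norm(pt(m,u,v,z=.08)[:2]-[.5047,.04]),u,v) for u in range(0,512,4) for v in range(0,384,4)))
_,u,v=best;print(u,v)
cv2.imwrite("pics/jack2.png",cv2.resize(p[v-50:v+50,u-50:u+50,::-1],None,fx=6,fy=6,interpolation=cv2.INTER_CUBIC))
E
```

```text
256 176
```

View pics/jack2.png

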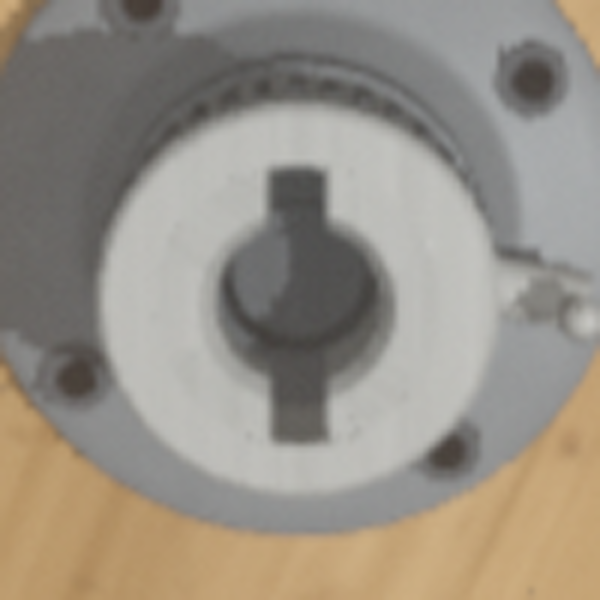

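The slots run from (297,168) to (300,441), nearly on the tool's x axis. The rim spans columns 98 to 498 and rows 100 to 494.

```bash
python3 - <<'E'
from h import *
m=ctrl.camera_model("wrist");s=ctrl.sense();R=np.array(s["tool_rot"]);T=s["tcp_pos"];u0,v0=256-50,176-50
g=lambda a,b:pt(m,u0+(a+.5)/6-.5,v0+(b+.5)/6-.5,z=.08)
a,b=g(297.5,168),g(300,441);print("slots",a,b,np.linalg.norm(a-b),np.degrees(np.arctan2(*(a-b)[1::-1])))
print("mid tool",R.T@((a+b)/2-T))
E=np.array([g(*q) for q in [(98,290),(498,290),(295,100),(300,494)]])
x=[(E[2]+E[3])/2,(E[0]+E[1])/2]
for q in x:print(q,R.T@(q-T))
f=np.load("w2.npz");d=f["d"];C=np.array([pt(m,u,v,d=d[v,u]) for v in range(126,226) for u in range(206,306) if d[v,u]>0])
k=C[(C[:,2]>.075)&(C[:,2]<.09)];cc,r=cv2.minEnclosingCircle(k[:,:2].astype(np.float32)*1000);q=np.r_[np.array(cc)/1000,.08];print(q,r,R.T@(q-T))
print(T,np.degrees(np.arctan2(R[1,0],R[0,0])))
E
```

```text
slots [0.50090767 0.06348279 0.08      ] [0.5077169  0.01718241 0.08      ] 0.04679840029603107 98.36630236221626
mid tool [ 0.00141197 -0.00068439  0.1513063 ]
[0.50401225 0.04104161 0.08      ] [ 0.00215556 -0.00088392  0.1513063 ]
[0.50377478 0.04327907 0.08      ] [ 0.0044044  -0.00081097  0.15130628]
[0.50378491 0.04057233 0.08      ] 34.10189437866211 [ 0.00172205 -0.00117372  0.1513063 ]
[0.50518674 0.03902937 0.23130629] 97.91620781806063
```

Scaled: 0.1738 m is 0.3476, 0.154 m is 0.308, -1.0105 rad is -0.6433.

Request:
{"method": "shift_gripper", "body": {
  "segments": [
    [[0.3476, 0.0674, 0], [0, 0, -0.6433], 1],
    [[0.3476, 0.0674, 0], [0, 0, -0.6433], 1],
    [[0.3476, 0.0674, 0], [0, 0, -0.6433], 1],
    [[0.3476, 0.0674, 0], [0, 0, -0.6433], 1],
    [[0.3476, 0.0674, 0], [0, 0, -0.6433], 1],
    [[0.3476, 0.0674, 0], [0, 0, -0.6433], 1],
    [[0.3476, 0.0674, 0.1], [0, 0, -0.6433], 1],
    [[0.3476, 0.0674, 0.18], [0, 0, -0.6433], 1],
    [[0.3476, 0.0674, 0.24], [0, 0, -0.6433], 1],
    [[0.3476, 0.0674, 0.28], [0, 0, -0.6433], 1],
    [[0.3476, 0.0674, 0.308], [0, 0, -0.6433], 1],
    [[0.3476, 0.0674, 0.308], [0, 0, -0.6433], 1],
    [[0.3476, 0.0674, 0.308], [0, 0, -0.6433], 1]
  ]
}}

```text
clock: 4.45
tcp_pos: [0.5153, 0.2158, 0.078]
tool_rot: [[-0.912, 0.411, 0.001], [0.411, 0.912, 0.0], [-0.001, 0.001, -1.0]]
wrist_force: [-0.3, -0.2, -0.1]
width: 1.0
finger_force: 0.0
```

Request:
{"method": "shift_gripper", "body": {
  "segments": [
    [[0, 0, 0], [0, 0, 0], 0.4],
    [[0, 0, 0], [0, 0, 0], 0.4],
    [[0, 0, 0], [0, 0, 0], 0.2],
    [[0, 0, 0], [0, 0, 0], 0],
    [[0, 0, 0], [0, 0, 0], 0],
    [[0, 0, 0], [0, 0, 0], 0],
    [[0, 0, 0], [0, 0, 0], 0],
    [[0, 0, 0], [0, 0, 0], 0]
  ],
  "clamp_n": 100
}}

```text
clock: 5.45
tcp_pos: [0.5152, 0.2158, 0.0781]
tool_rot: [[-0.912, 0.411, 0.001], [0.411, 0.912, 0.0], [-0.001, 0.001, -1.0]]
wrist_force: [-2.4, -0.1, 12.0]
width: 0.499
finger_force: 100.6
```

Scaled: -0.12 m is -0.24, -0.09 m is -0.18.

Request:
{"method": "shift_gripper", "body": {
  "segments": [
    [[0, 0, -0.04], [0, 0, 0], 0],
    [[0, 0, -0.1], [0, 0, 0], 0],
    [[0, 0, -0.18], [0, 0, 0], 0],
    [[0, 0, -0.24], [0, 0, 0], 0],
    [[0, 0, -0.24], [0, 0, 0], 0],
    [[0, 0, -0.24], [0, 0, 0], 0],
    [[0, 0, -0.24], [0, 0, 0], 0]
  ]
}}

```text
clock: 6.32
tcp_pos: [0.514, 0.2153, 0.1958]
tool_rot: [[-0.912, 0.411, -0.002], [0.411, 0.912, -0.001], [0.002, -0.002, -1.0]]
wrist_force: [0.2, 0.0, -5.0]
width: 0.501
finger_force: 103.6
```

```bash
python3 - <<'E'
from h import *
m=ctrl.camera_model("wrist");s=ctrl.sense();p,d=ctrl.read_camera("wrist");np.savez("w3",p=p,d=d)
cv2.imwrite("pics/w3.png",cv2.resize(p[:,:,::-1],(800,600)))
R=np.array(s["tool_rot"]);T=s["tcp_pos"];print(s["wrist_force"])
C=np.array([R.T@(pt(m,u,v,d=d[v,u])-T) for v in range(0,384) for u in range(180,340) if d[v,u]>0])
k=C[(abs(C[:,1])<.036)&(C[:,2]>-.06)&(C[:,2]<0.01)&(C[:,0]>-.12)]
print(len(k),np.median(k[:,2]),k.min(0),k.max(0))
for a in np.arange(-.1,.1,.006):
    q=k[(k[:,0]>=a)&(k[:,0]<a+.006)]
    if len(q)>3:print(round(a+.003,3),round(np.ptp(q[:,1]),4),round((q[:,1].max()+q[:,1].min())/2,4),round(np.median(q[:,2]),4))
E
```

```text
[ 0.23491437  0.03907695 -5.04717935]
26937 -0.030561577201532197 [-0.03797015 -0.03384306 -0.05989115] [ 0.07113424  0.03597083 -0.00465824]
-0.037 0.0525 0.0009 -0.0188
-0.031 0.0499 0.001 -0.0303
-0.025 0.0459 0.001 -0.0305
-0.019 0.044 0.0009 -0.0305
-0.013 0.0453 0.0009 -0.0306
-0.007 0.046 0.0009 -0.0308
-0.001 0.0462 0.001 -0.0307
0.005 0.0698 0.0011 -0.0305
0.011 0.0607 0.0019 -0.0313
0.017 0.0568 0.0021 -0.0306
0.023 0.0443 0.0007 -0.0305
0.029 0.0459 0.0009 -0.0306
0.035 0.0484 0.0009 -0.0306
0.041 0.0495 0.0007 -0.0306
0.047 0.0493 0.0008 -0.0306
0.053 0.0465 0.0008 -0.0305
0.059 0.0414 0.0008 -0.0304
0.065 0.0355 0.0009 -0.0299
0.071 0.0226 0.0008 -0.0289
```

View pics/w3.png

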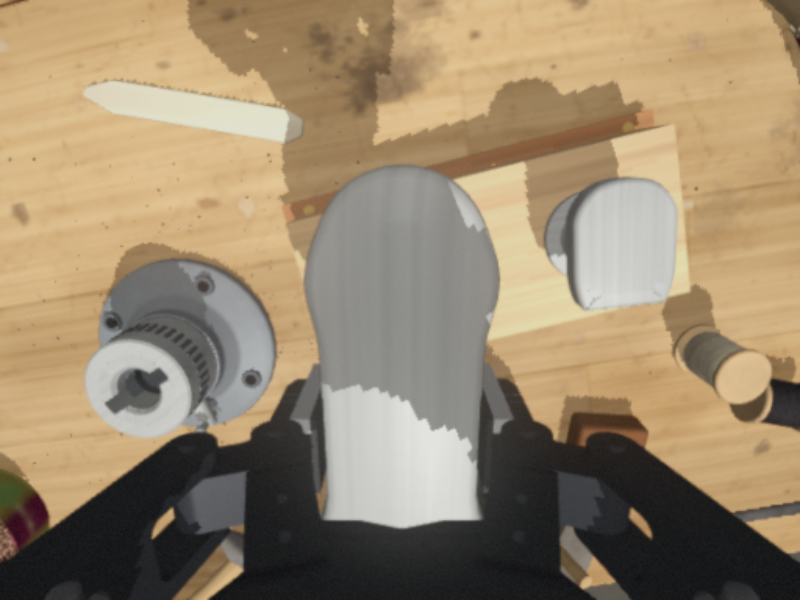

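The foot is held squarely: its axis is at tool (0.001, 0.000), and the toe is hidden under the gripper on the side away from the robot. Now I'll move over the jack.

Scaled: -0.1646 m is -0.3292, -0.0625 m is -0.125, 1.006 rad is 0.6404.

Request:
{"method": "shift_gripper", "body": {
  "segments": [
    [[-0.125, -0.3292, 0], [0, 0, 0.6404], 0],
    [[-0.125, -0.3292, 0], [0, 0, 0.6404], 0],
    [[-0.125, -0.3292, 0], [0, 0, 0.6404], 0],
    [[-0.125, -0.3292, 0], [0, 0, 0.6404], 0],
    [[-0.125, -0.3292, 0], [0, 0, 0.6404], 0],
    [[-0.125, -0.3292, 0], [0, 0, 0.6404], 0],
    [[-0.125, -0.3292, 0], [0, 0, 0.6404], 0],
    [[-0.125, -0.3292, 0.02], [0, 0, 0.6404], 0],
    [[-0.125, -0.3292, 0.032], [0, 0, 0.6404], 0],
    [[-0.125, -0.3292, 0.032], [0, 0, 0.6404], 0],
    [[-0.125, -0.3292, 0.032], [0, 0, 0.6404], 0]
  ]
}}

```text
clock: 7.75
tcp_pos: [0.5043, 0.0399, 0.1813]
tool_rot: [[-0.141, 0.99, -0.0], [0.99, 0.141, -0.0], [-0.0, -0.0, -1.0]]
wrist_force: [-0.8, -0.4, -4.1]
width: 0.498
finger_force: 104.5
```

```bash
python3 - <<'E'
from h import *
s=ctrl.sense();R=np.array(s["tool_rot"]);print(s["tcp_pos"],np.degrees(np.arctan2(R[1,0],R[0,0])),R[:,2],R.T@(np.array([.5033,.0396,.16])-s["tcp_pos"]))
E
```

```text
[0.5042749  0.03988059 0.18125213] 98.12165280060611 [-1.37809000e-04 -2.23466552e-05 -9.99999990e-01] [-0.00013999 -0.0010018   0.02125227]
```

Scaled: 0.033 m is 0.066, -0.0009 m is -0.0018.

Request:
{"method": "shift_gripper", "body": {
  "segments": [
    [[-0.0006, -0.0018, 0.02], [0, 0, 0], 0],
    [[-0.0006, -0.0018, 0.04], [0, 0, 0], 0],
    [[-0.0006, -0.0018, 0.052], [0, 0, 0], 0],
    [[-0.0006, -0.0018, 0.058], [0, 0, 0], 0],
    [[-0.0006, -0.0018, 0.062], [0, 0, 0], 0],
    [[-0.0006, -0.0018, 0.066], [0, 0, 0], 0],
    [[-0.0006, -0.0018, 0.066], [0, 0, 0], 0]
  ]
}}

```text
clock: 8.62
tcp_pos: [0.5034, 0.0394, 0.1483]
tool_rot: [[-0.141, 0.99, -0.0], [0.99, 0.141, -0.0], [-0.0, -0.0, -1.0]]
wrist_force: [-0.0, -0.6, -4.7]
width: 0.498
finger_force: 104.5
```

```bash
python3 -c "
from h import *
print(ctrl.sense()['wrist_force'],ctrl.sense()['ft_torque'])"
```

```text
[-4.36587997e-04 -5.71087528e-01 -4.72615094e+00] [0.06654982 0.02183364 0.00691448]
```

Nose is in and there is no contact. I'll lower on to just above the rim (TCP 0.135), then in small steps.

Scaled: 0.008 m is 0.016, 0.006 m is 0.012.

Request:
{"method": "shift_gripper", "body": {
  "segments": [
    [[0, 0, 0.004], [0, 0, 0], 0],
    [[0, 0, 0.008], [0, 0, 0], 0],
    [[0, 0, 0.012], [0, 0, 0], 0],
    [[0, 0, 0.016], [0, 0, 0], 0],
    [[0, 0, 0.016], [0, 0, 0], 0]
  ]
}}

```text
clock: 9.25
tcp_pos: [0.5035, 0.0394, 0.1402]
tool_rot: [[-0.141, 0.99, 0.0], [0.99, 0.141, -0.0], [-0.0, 0.0, -1.0]]
wrist_force: [0.8, -0.7, -5.2]
width: 0.496
finger_force: 103.9
```

Request:
{"method": "shift_gripper", "body": {
  "segments": [
    [[0, 0, 0.004], [0, 0, 0], 0],
    [[0, 0, 0.008], [0, 0, 0], 0],
    [[0, 0, 0.008], [0, 0, 0], 0]
  ]
}}

```text
clock: 9.62
tcp_pos: [0.5034, 0.0394, 0.1361]
tool_rot: [[-0.141, 0.99, -0.0], [0.99, 0.141, -0.0], [-0.0, -0.0, -1.0]]
wrist_force: [0.8, -0.4, -4.4]
width: 0.498
finger_force: 104.1
```

Scaled: 0.004 m is 0.008, 0.003 m is 0.006.

Request:
{"method": "shift_gripper", "body": {
  "segments": [
    [[0, 0, 0.002], [0, 0, 0], 0],
    [[0, 0, 0.004], [0, 0, 0], 0],
    [[0, 0, 0.006], [0, 0, 0], 0],
    [[0, 0, 0.008], [0, 0, 0], 0],
    [[0, 0, 0.008], [0, 0, 0], 0]
  ]
}}

```text
clock: 10.25
tcp_pos: [0.5034, 0.0394, 0.1322]
tool_rot: [[-0.141, 0.99, -0.0], [0.99, 0.141, -0.0], [-0.0, -0.0, -1.0]]
wrist_force: [2.1, -2.5, -5.4]
width: 0.502
finger_force: 104.0
```

Request:
{"method": "shift_gripper", "body": {
  "segments": [
    [[0, 0, 0.002], [0, 0, 0], 0],
    [[0, 0, 0.004], [0, 0, 0], 0],
    [[0, 0, 0.004], [0, 0, 0], 0]
  ]
}}

```text
clock: 10.62
tcp_pos: [0.5034, 0.0394, 0.1302]
tool_rot: [[-0.141, 0.99, -0.0], [0.99, 0.141, -0.0], [-0.0, -0.0, -1.0]]
wrist_force: [1.6, -0.9, -4.0]
width: 0.5
finger_force: 104.1
```

Scaled: 0.004 m is 0.008, 0.003 m is 0.006.

Request:
{"method": "shift_gripper", "body": {
  "segments": [
    [[0, 0, 0.002], [0, 0, 0], 0],
    [[0, 0, 0.004], [0, 0, 0], 0],
    [[0, 0, 0.006], [0, 0, 0], 0],
    [[0, 0, 0.008], [0, 0, 0], 0],
    [[0, 0, 0.008], [0, 0, 0], 0]
  ]
}}

```text
clock: 11.25
tcp_pos: [0.5034, 0.0394, 0.1262]
tool_rot: [[-0.141, 0.99, -0.0], [0.99, 0.141, -0.0], [-0.0, -0.0, -1.0]]
wrist_force: [3.6, -5.6, -5.4]
width: 0.501
finger_force: 104.0
```

Request:
{"method": "shift_gripper", "body": {
  "segments": [
    [[0, 0, 0.002], [0, 0, 0], 0],
    [[0, 0, 0.004], [0, 0, 0], 0],
    [[0, 0, 0.006], [0, 0, 0], 0],
    [[0, 0, 0.006], [0, 0, 0], 0]
  ]
}}

```text
clock: 11.75
tcp_pos: [0.5035, 0.0394, 0.1233]
tool_rot: [[-0.141, 0.99, 0.0], [0.99, 0.141, 0.0], [0.0, 0.0, -1.0]]
wrist_force: [1.9, -2.1, 2.3]
width: 0.496
finger_force: 104.9
```

Scaled: 0.008 m is 0.016, 0.006 m is 0.012.

Request:
{"method": "shift_gripper", "body": {
  "segments": [
    [[0, 0, 0.003], [0, 0, 0], 0],
    [[0, 0, 0.006], [0, 0, 0], 0],
    [[0, 0, 0.009], [0, 0, 0], 0],
    [[0, 0, 0.012], [0, 0, 0], 0],
    [[0, 0, 0.016], [0, 0, 0], 0],
    [[0, 0, 0.016], [0, 0, 0], 0]
  ]
}}

```text
clock: 12.5
tcp_pos: [0.5035, 0.0394, 0.1153]
tool_rot: [[-0.141, 0.99, 0.0], [0.99, 0.141, -0.0], [-0.0, 0.0, -1.0]]
wrist_force: [1.8, -3.7, 6.7]
width: 0.498
finger_force: 105.3
```

Request:
{"method": "shift_gripper", "body": {
  "segments": [
    [[0, 0, 0.003], [0, 0, 0], 0],
    [[0, 0, 0.006], [0, 0, 0], 0],
    [[0, 0, 0.0084], [0, 0, 0], 0],
    [[0, 0, 0.0084], [0, 0, 0], 0],
    [[0, 0, 0.0084], [0, 0, 0], 0]
  ]
}}

```text
clock: 13.12
tcp_pos: [0.5035, 0.0394, 0.1112]
tool_rot: [[-0.141, 0.99, 0.0], [0.99, 0.141, -0.0], [-0.0, 0.0, -1.0]]
wrist_force: [0.6, -6.1, 7.9]
width: 0.501
finger_force: 105.6
```

Scaled: -0.0004 m is -0.0008, -0.0001 m is -0.0002, 0.3 rad is 0.191.

Request:
{"method": "shift_gripper", "body": {
  "segments": [
    [[-0.0008, 0, 0], [0, 0, 0.0318], 0],
    [[-0.0008, -0.0002, 0], [0, 0, 0.0764], 0],
    [[-0.0008, -0.0004, 0], [0, 0, 0.1273], 0],
    [[-0.0006, -0.0006, 0], [0, 0, 0.191], 0],
    [[-0.0006, -0.0006, 0], [0, 0, 0.191], 0]
  ]
}}

```text
clock: 13.75
tcp_pos: [0.5033, 0.0392, 0.1112]
tool_rot: [[0.16, 0.987, 0.0], [0.987, -0.16, 0.0], [0.0, 0.0, -1.0]]
wrist_force: [-0.1, -5.0, 8.1]
width: 0.497
finger_force: 105.4
```

```bash
python3 -c "
from h import *
print(ctrl.sense()['ft_torque'])"
```

```text
[-1.07058562 -0.04849195 -0.00252522]
```

Scaled: -0.0008 m is -0.0016, -0.0005 m is -0.001, 1 rad is 0.6366.

Request:
{"method": "shift_gripper", "body": {
  "segments": [
    [[-0.0004, -0.0002, 0], [0, 0, 0.0955], 0],
    [[-0.0004, -0.0006, 0], [0, 0, 0.191], 0],
    [[-0.0004, -0.0008, 0], [0, 0, 0.2865], 0],
    [[-0.0002, -0.001, 0], [0, 0, 0.382], 0],
    [[0, -0.0012, 0], [0, 0, 0.4775], 0],
    [[0.0002, -0.0014, 0], [0, 0, 0.573], 0],
    [[0.0004, -0.0016, 0], [0, 0, 0.6366], 0],
    [[0.0004, -0.0016, 0], [0, 0, 0.6366], 0]
  ]
}}

```text
clock: 14.75
tcp_pos: [0.5023, 0.0397, 0.1111]
tool_rot: [[0.917, 0.399, -0.0], [0.399, -0.917, 0.0], [0.0, -0.0, -1.0]]
wrist_force: [0.4, 0.0, 8.4]
width: 0.496
finger_force: 106.0
```

```bash
python3 -c "
from h import *
print(ctrl.sense()['ft_torque'])"
```

```text
[-0.02306495 -0.01245036 -0.05652977]
```

Scaled: -0.0002 m is -0.0004, -0.0001 m is -0.0002, 0.28 rad is 0.1783.

Request:
{"method": "shift_gripper", "body": {
  "segments": [
    [[0, -0.0002, 0], [0, 0, 0.0637], 0],
    [[0, -0.0004, 0], [0, 0, 0.1146], 0],
    [[0, -0.0004, 0], [0, 0, 0.1528], 0],
    [[0, -0.0004, 0], [0, 0, 0.1783], 0],
    [[0, -0.0004, 0], [0, 0, 0.1783], 0]
  ]
}}

```text
clock: 15.38
tcp_pos: [0.5022, 0.0399, 0.1111]
tool_rot: [[0.991, 0.131, -0.0], [0.131, -0.991, 0.0], [-0.0, -0.0, -1.0]]
wrist_force: [0.1, 0.8, 7.3]
width: 0.501
finger_force: 106.0
```

```bash
python3 -c "
from h import *
print(ctrl.sense()['ft_torque'],ctrl.sense()['wrist_force'])"
```

```text
[ 0.06759304 -0.06051584 -0.00302691] [0.14222137 0.84961359 7.28208712]
```

Scaled: 0.01 rad is 0.0064.

Request:
{"method": "shift_gripper", "body": {
  "segments": [
    [[0, 0, 0], [0, 0, 0.0064], 0],
    [[0, 0, 0], [0, 0, 0.0064], 0]
  ]
}}

```text
clock: 15.62
tcp_pos: [0.5022, 0.0399, 0.1111]
tool_rot: [[0.993, 0.122, -0.0], [0.122, -0.993, 0.0], [-0.0, -0.0, -1.0]]
wrist_force: [0.3, 0.3, 8.0]
width: 0.5
finger_force: 106.0
```

```bash
python3 -c "
from h import *
print(ctrl.sense()['ft_torque'])"
```

```text
[ 0.11992921 -0.06157333  0.0916099 ]
```

Request:
{"method": "shift_gripper", "body": {
  "segments": [
    [[0, 0, 0], [0, 0, 0.0064], 0],
    [[0, 0, 0], [0, 0, 0.0064], 0]
  ]
}}

```text
clock: 15.88
tcp_pos: [0.5022, 0.0399, 0.1112]
tool_rot: [[0.994, 0.112, -0.0], [0.112, -0.994, 0.0], [-0.0, -0.0, -1.0]]
wrist_force: [-0.8, 0.0, 6.7]
width: 0.498
finger_force: 106.0
```

```bash
python3 -c "
from h import *
print(ctrl.sense()['ft_torque'])"
```

```text
[0.02459802 0.00878657 0.07352778]
```

Scaled: -0.0025 m is -0.005, -0.002 m is -0.004.

Request:
{"method": "shift_gripper", "body": {
  "segments": [
    [[0, 0, -0.002], [0, 0, 0], 0],
    [[0, 0, -0.004], [0, 0, 0], 0],
    [[0, 0, -0.005], [0, 0, 0], 0],
    [[0, 0, -0.005], [0, 0, 0], 0]
  ]
}}

```text
clock: 16.38
tcp_pos: [0.5022, 0.0399, 0.1136]
tool_rot: [[0.994, 0.112, -0.0], [0.112, -0.994, 0.0], [-0.0, -0.0, -1.0]]
wrist_force: [-0.9, -0.5, 6.5]
width: 0.499
finger_force: 105.8
```

```bash
python3 -c "
from h import *
print(ctrl.sense()['ft_torque'])"
```

```text
[-0.00027761 -0.03565299  0.06862713]
```

Scaled: -0.001 m is -0.002, -0.0005 m is -0.001.

Request:
{"method": "shift_gripper", "body": {
  "segments": [
    [[0, 0, -0.001], [0, 0, 0], 0],
    [[0, 0, -0.002], [0, 0, 0], 0],
    [[0, 0, -0.002], [0, 0, 0], 0]
  ]
}}

```text
clock: 16.75
tcp_pos: [0.5022, 0.0399, 0.1146]
tool_rot: [[0.994, 0.112, -0.0], [0.112, -0.994, 0.0], [-0.0, -0.0, -1.0]]
wrist_force: [0.2, -0.7, 6.8]
width: 0.497
finger_force: 105.8
```

Request:
{"method": "shift_gripper", "body": {
  "segments": [
    [[0, 0, -0.001], [0, 0, 0], 0],
    [[0, 0, -0.002], [0, 0, 0], 0],
    [[0, 0, -0.002], [0, 0, 0], 0]
  ]
}}

```text
clock: 17.12
tcp_pos: [0.5022, 0.0398, 0.1156]
tool_rot: [[0.994, 0.112, -0.0], [0.112, -0.994, 0.0], [-0.0, -0.0, -1.0]]
wrist_force: [0.0, 1.5, 5.8]
width: 0.496
finger_force: 105.9
```

Units first: shifts go in shares of 0.5 m and turns go in shares of pi/2 rad. So -0.001 m is -0.002, -0.0005 m is -0.001.

Request:
{"method": "shift_gripper", "body": {
  "segments": [
    [[0, 0, -0.001], [0, 0, 0], 0],
    [[0, 0, -0.002], [0, 0, 0], 0],
    [[0, 0, -0.002], [0, 0, 0], 0]
  ]
}}

```text
clock: 17.5
tcp_pos: [0.5023, 0.0397, 0.1166]
tool_rot: [[0.994, 0.112, -0.0], [0.112, -0.994, 0.0], [-0.0, -0.0, -1.0]]
wrist_force: [-0.7, 2.6, 4.6]
width: 0.501
finger_force: 105.6
```

Request:
{"method": "shift_gripper", "body": {
  "segments": [
    [[0, 0, 0], [0, 0, 0], 0],
    [[0, 0, 0], [0, 0, 0], 0]
  ],
  "clamp_n": 20
}}

```text
clock: 17.75
tcp_pos: [0.5022, 0.0397, 0.1166]
tool_rot: [[0.994, 0.112, -0.0], [0.112, -0.994, 0.0], [-0.0, -0.0, -1.0]]
wrist_force: [-0.4, 2.3, 5.2]
width: 0.501
finger_force: 105.6
```

Request:
{"method": "shift_gripper", "body": {
  "segments": [
    [[0, 0, 0], [0, 0, 0], 0.6],
    [[0, 0, 0], [0, 0, 0], 0.8],
    [[0, 0, 0], [0, 0, 0], 1],
    [[0, 0, 0], [0, 0, 0], 1],
    [[0, 0, 0], [0, 0, 0], 1],
    [[0, 0, 0], [0, 0, 0], 1]
  ]
}}

```text
clock: 18.5
tcp_pos: [0.5023, 0.0396, 0.1166]
tool_rot: [[0.994, 0.112, 0.0], [0.112, -0.994, -0.0], [0.0, 0.0, -1.0]]
wrist_force: [0.6, -0.2, -0.7]
width: 1.003
finger_force: 0.0
```

Released. Next I'll rise clear and check the height, tilt and toe direction.

Scaled: -0.13 m is -0.26, -0.1 m is -0.2.

Request:
{"method": "shift_gripper", "body": {
  "segments": [
    [[0, 0, -0.04], [0, 0, 0], 1],
    [[0, 0, -0.12], [0, 0, 0], 1],
    [[0, 0, -0.2], [0, 0, 0], 1],
    [[0, 0, -0.26], [0, 0, 0], 1],
    [[0, 0, -0.26], [0, 0, 0], 1],
    [[0, 0, -0.26], [0, 0, 0], 1]
  ]
}}

```text
clock: 19.25
tcp_pos: [0.502, 0.0396, 0.2461]
tool_rot: [[0.994, 0.112, -0.0], [0.112, -0.994, 0.0], [-0.0, -0.0, -1.0]]
wrist_force: [0.3, -0.8, -0.0]
width: 1.0
finger_force: 0.0
```

```bash
python3 - <<'E'
from h import *
m=ctrl.camera_model("wrist");p,d=ctrl.read_camera("wrist")
cv2.imwrite("pics/w4.png",cv2.resize(p[:,:,::-1],(800,600)))
C=np.array([pt(m,u,v,d=d[v,u]) for v in range(384) for u in range(512) if d[v,u]>0])
k=C[(np.linalg.norm(C[:,:2]-[.5035,.04],axis=1)<.1)&(C[:,2]>.138)&(C[:,2]<.16)]
n=np.linalg.svd(k-k.mean(0),full_matrices=False)[2];print(len(k),np.median(k[:,2]),n[2],n[0])
t=(k-[.5035,.04,0])@n[0];print(t.min(),t.max())
E
```

```text
9439 0.14754111572657455 [ 2.83442688e-04 -3.35707861e-03  9.99994325e-01] [-9.93942153e-01 -1.09904455e-01 -8.72327554e-05]
-0.0703301606899625 0.08818623028044419
```

View pics/w4.png

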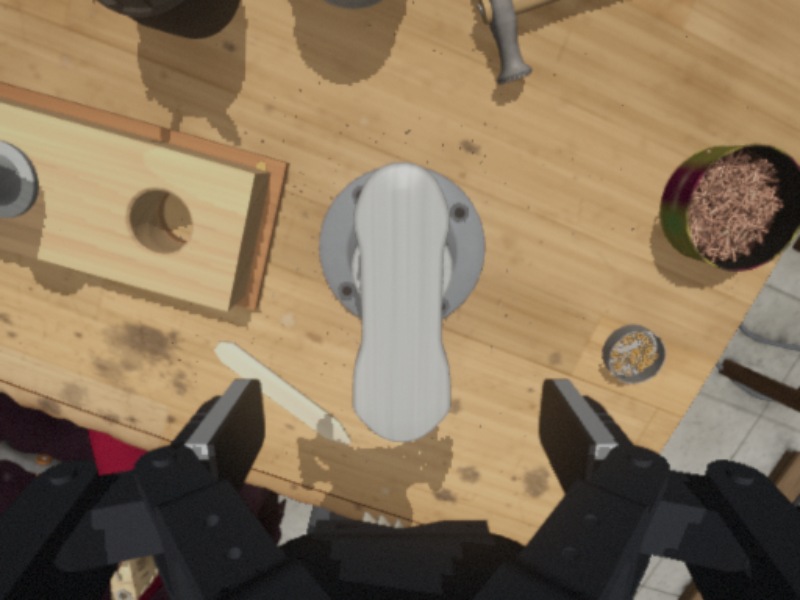

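The picture shows the foot locked and level, with its 88 mm toe end at (402,440) towards the robot and its top at 147 mm, so the origin is about 43 mm up. Both tins are where they were.

```bash
python3 -c "
from workcell import ctrl
print(ctrl.sign_off())"
```

```text
the job is handed in; nothing more can be done
None
```

The sole foot is locked in the jack with its toe towards the robot, let go and handed in at about 19 s; measured wrist forces stayed below about 13 N, and I left the heel foot and tins alone.

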